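# Read the slide box label with the hand scanner

### The job

Pull the hand scanner out of its charging dock, lay it down and take it again by the handle so that you can squeeze its trigger, then point it squarely at the middle of the barcode label of the tall slide box from about 9 cm away and hold it steady there for a good second with the trigger squeezed fully in. Then lay the scanner down gently, flat on the rubber mat, and let go; leave the slide boxes and the glass beakers where they stand.

Things in the scene. Friction and masses are not known exactly. Their poses are not given: they have to be found in the camera images.
- scanner: Loose pistol-shaped barcode scanner lying on its side, 36 mm thick, 0.235 kg. Origin on its underside below the trigger grip; z up as it lies, x the viewing direction, y from handle to barrel. Black handle: x -14 to 12, y -70 to 22 mm. White barrel: x -90 to 65, y 26 to 64; black nose (x 40 to 65): y 22 to 68. The barrel behind the handle is its tail.
- grip (a point): Point of the scanner midway through the thickness at the trigger (18 mm above the origin): where to pinch the handle, fingers closing along the scanner's x, one on the trigger, the other on the handle's back (36 mm wide there, 31 mm with the trigger in).
- tail (a point): Middle of the scanner's tail, at scanner x -72, y 45, z 18 mm; the tail is 38 mm wide along y: can be pinched here while the scanner is docked, fingers closing along y.
- window (a point): Middle of the scanner's window on the nose, at scanner x 65, y 45, z 18 mm; axes as the scanner's: the line of sight leaves it along +x.
- trigger (a joint): Trigger of the scanner, a grey block 28 x 28 mm on the front (+x) side of the handle, its face at x 21 mm when out. 0 = out, 0.005 m = fully in; sprung, about 5.5 N to start and 10 N to hold in: squeeze with 20 N or more.
- dock: Fixed grey charging dock. Base plate 100 (x) x 170 (y) x 10 mm; on it a sleeve open only to +y: inside x -18 to 27, y -78 to 18 mm, 42 high, walls 6, roof top 57 mm above the bench. Origin on the bench. The scanner starts about 10 mm above it, same axes, handle and trigger hidden in the sleeve, barrel and tail outside; it comes out along the dock's +y, by 95 mm or more.
- mat: Fixed grey rubber mat, 220 x 220 x 4 mm, origin at the centre of its underside on the bench.
- tall_box: Loose white slide box, the only tall one: 90 x 90 mm, 165 mm high, 0.8 kg; origin at the centre of its underside; its front (-x) carries a plinth with a leaning label plate, reaching 83 mm in front of the origin.
- label: Label plate of the tall box, 78 mm wide and 62 mm high; its origin is the middle of the barcode label (60 x 36 mm) on its face, 75 mm above the bench. Its -x axis is the outward normal of the label, leaning 25 degrees upward from level; y runs along the label's width.
- low_box_a: Loose white slide box as the tall one but only 105 mm high, with the same label plate: not to be read.
- low_box_b: The other low slide box, 105 mm high: not to be read.
- beaker_a: Loose empty glass beaker, 70 mm across, 90 mm high; origin under its centre.
- beaker_b: Loose empty glass beaker, 86 mm across, 110 mm high; origin under its centre.
There are look-alikes about, which are no part of the job. What is shaped like the scanner but orange is not meant.

How it is judged (in metres and radians):
On the way, in this order (a step that is already met when the one before it is completed fails the run):
1. the scanner is out of the dock (grip point over 100 mm from the dock's origin), put down, let go and at rest (distance between grip and dock above 0.1 m and contact force between the fingers and scanner below 0.1 N and linear speed of scanner below 0.02 m/s), for 0.1 s.
2. for 1 s: trigger in over 3.5 mm, window 50-130 mm from the tall box's label, its middle within 13 mm of the line of sight (y, z), square within 0.22 rad, slower than 20 mm/s and 0.15 rad/s (value of joint trigger above 0.0035 m and x of label in the frame of window between 0.05 and 0.13 m and y of label in the frame of window between -0.013 and 0.013 m and z of label in the frame of window between -0.013 and 0.013 m and angle between the x axis of window and the x axis of label, either way round below 0.22 rad and linear speed of scanner below 0.02 m/s and angular speed of scanner below 0.15 rad/s), for 1 s.
At the end, for the whole second after the job is handed in: The scanner lies at rest and flat (within 0.1 rad) on the rubber mat, its grip point over the mat, the trigger out, released (x of grip in the frame of mat between -0.11 and 0.11 m and y of grip in the frame of mat between -0.11 and 0.11 m and height (world z) of grip between 0.012 and 0.032 m and angle between the z axis of scanner and the z axis of mat, either way round below 0.1 rad and linear speed of scanner below 0.01 m/s and value of joint trigger below 0.001 m and contact force between scanner and mat above 0.5 N); the robot touches nothing.
It fails at once if a slide box is moved by more than 25 mm (distance of any of tall_box, low_box_a, low_box_b from where it was at the start of the episode above 0.025 m).
It fails at once if a glass beaker is tipped by more than 0.5 rad or pushed by more than 60 mm (angle between any of beaker_a, beaker_b's own z axis and vertical above 0.5 rad or distance of any of beaker_a, beaker_b from where it was at the start of the episode above 0.06 m).
It fails at once if the scanner is dropped: it falls out of the fingers' hold by more than about 10 mm (faster than 0.45 m/s) (contact force between the fingers and scanner below 0.1 N and linear speed of scanner above 0.45 m/s).
It also fails if it takes over 58 s, if anything falls off the work surface, if the arm or the gripper's body presses on something with over 40 N, if the wrist force passes 120 N, or if a joint passes its speed limit or range.

### The arm

A 7-joint arm with a two-finger parallel gripper is mounted at the origin on the work surface. World frame = base frame: x ahead of the robot, y to its left, z up, the work surface at z = 0. Lengths are in mm, angles in rad, forces in N, time in s.
With the tool pointing down it reaches from about 400 to 875 mm from the base axis. Payload 4.4 kg.
Tool frame: the origin (TCP) lies midway between the tips of the shut fingers; the grasp point (between the pads) lies 19 mm behind it (ctrl.grip_point_offset is the distance from the TCP to the grasp point, in mm); z points along the fingers, x is the direction in which the jaws open and shut, and the axes are right-handed (so a half turn about z gives the same grasp; the last joint's range is limited). The gripper opens to 85 mm and grips with 20 to 120 N. Pads are 22 mm wide; open, the fingers measure 114 mm over their backs; the gripper's body (76 mm by 85 mm) begins 54 mm behind the grasp point. The pads swing forward as they close: fully open they stand 13 mm farther back than shut.
Start: joints at [1.119, 0.628, 0.038, 1.517, -0.027, 0.996, -0.02], TCP at [244.623, -602.227, 231.313] pointing down, gripper open.
Joint ranges: [-3.06, 3.06], [-0.37, 2.12], [-1.25, 1.32], [0.18, 2.47], [-1.1, 4.24], [0.23, 1.98], [-2.94, 2.94]. Speed limits (rad/s): [2.57, 2.57, 3.14, 3.14, 3.14, 3.14, 3.14].

### API

Orientations are given as [roll, pitch, yaw] about the fixed x, y, z axes, in that order (R = Rz(yaw) Ry(pitch) Rx(roll)).
In Python, from cell import ctrl, viewer gives the robot as it stands.
- The arm moves only by the tool apply_moves, never from a script. Its argument "series" is a list that holds one entry, the list of rows, each a list of 6 numbers: the shift along the tool's x, y, z normalised to -1 to 1, where 1 is 50 mm, then the turn, a rotation vector about the tool's x, y, z normalised to -1 to 1, where 1 is 6 degrees. In form: [[[tx, ty, tz, rx, ry, rz], ...]]. A call has exactly 5 rows; each row shifts and turns the commanded pose from where the row before left it, along the tool's axes as they then stand; what a row does not reach is not made up. A row lasts 1/8 s, in which the tool goes at most 62.5 mm and 10.7 degrees, less where a joint would pass 70% of its speed; a pose out of reach is approached as far as the arm can. A call with a number of a shift or a turn outside -1 to 1 is refused whole. A call with a gripper value outside its range is refused whole. "claw" is the gripper command: -1 is shut, 1 is fully open, values between are in proportion, set as the call begins (left out, the last holds). The fingers move at their own pace and stop on an object; the grip force is fixed at half the most. Time passes only in rows, so rows that do not move let the fingers close, or fill a call up. It gives the time, the measured TCP pose, the force and the opening at its end, in the units of the state.
- ctrl.read_state(): the state, without advancing time (a new reading comes with each control period).
- viewer.get_image(name): name is "scene" or "top" or "wrist"; returns the picture (420x560x3 uint8, blue, green, red); there is no depth.
- viewer.camera_info(name): a dict with "K" (3x3 intrinsics, pixels), "distortion" ([k1, k2, p1, p2, k3] as OpenCV has them; the pictures are not rectified), "R" (3x3) and "t" (3): a world point X has camera coordinates R X + t. Camera axes: x right, y down, z forward; pixel columns grow to the right and rows downward; lengths in mm; the calibration is good to about 2 mm. A picture is of the moment at which its call begins: read the wrist's pose just before it. camera_info takes no time and is no camera call; for the wrist camera it gives the pose at the moment of the call.
- ctrl.finish_job(): hands the job in, once; it reports no verdict.
Trained networks look in the newest picture that a camera, given by its name, has taken for a name from the list of things; names that differ only in an ending like _2 or _b are one class to them, and where a whole thing is asked for, a point or a joint stands for the part that bears it (a point fixed in the world has none). Each returns a list of dicts, best first, with "score" (0 to 1); they miss things now and then, are a little off and sometimes report something else, mostly with a low value. They report only what shows in the picture. A call takes as long as a camera call. They do not tell look-alikes from the thing itself.
- viewer.find_in(camera, label): "location" ([column, row] as shares, 0 to 1, of the picture: columns of its width, rows of its height, amid what is visible of it).
The state is a dict: "clock": time; "qpos": joint angles; "qd": joint speeds; "tau": joint torques, N m; "eef_pos": TCP position; "tool_rot": TCP orientation; "force": force on the tool from outside, world axes, zero at the start; "torque": the same for the moment, N m; "width": finger opening in mm.
Only numpy, scipy, OpenCV 4.12 (cv2) and the standard library are available. Lean on these libraries where they do the work, as an engineer would, in place of code of your own. Each camera call takes 0.05 s, during which the arm holds its last target. There are 200 camera calls.

## Working session

There is one attempt and no reset: what is moved stays moved. The work goes in short steps, Python scripts to look and compute and a tool call to move; the robot and the scene stay as the last step left them, time stands still between calls to the robot, and variables do not carry over. Pictures are saved under pics/ and viewed, about 8 in all and at most 12, crops included, and the job is handed in when it is done.

Besides the shell and the picture viewer there is one more tool, called after "Call:" by a JSON object that holds its "api" and its "payload", one argument or row to a line. apply_moves: Moves the arm, as the interface text tells. Scaled input: -1 to 1 covers 50 mm each way for a shift and 6 degrees each way for a turn. Its arguments: {"type":"object","properties":{"series":{"type":"array","items":{"type":"array","items":{"type":"array","items":{"type":"number"}}}},"claw":{"type":"number"}},"required":["series"]}

```bash
ls; mkdir -p pics
python3 - <<'E'
from cell import ctrl, viewer
import cv2,numpy as np
np.set_printoptions(precision=2,suppress=True)
print(ctrl.read_state(), ctrl.grip_point_offset)
for n in ["scene","top"]:
    im=viewer.get_image(n); cv2.imwrite(f"pics/{n}0.png",im)
    c=viewer.camera_info(n); print(n,c)
    for l in ["scanner","grip","tail","dock","mat","tall_box","label","low_box_a","beaker_a"]:
        try: print(l,[(round(d['score'],2),round(d['location'][0]*560),round(d['location'][1]*420)) for d in viewer.find_in(n,l)])
        except Exception as e: print(l,e)
E
```

```text
pics
{'clock': 0.0, 'qpos': array([ 1.12,  0.63,  0.04,  1.52, -0.03,  1.  , -0.02]), 'qd': array([-0.,  0., -0.,  0., -0.,  0.,  0.]), 'tau': array([  0.  , -56.34,   1.23, -19.34,   0.01,   0.01,   0.  ]), 'eef_pos': array([ 244.39, -601.62,  230.39]), 'tool_rot': array([ 3.14,  0.  , -1.18]), 'force': array([0.25, 0.83, 0.2 ]), 'torque': array([ 0.01, -0.04,  0.06]), 'width': 85.19639237187275} 18.700000000000003
scene {'K': array([[454.83,   0.  , 278.1 ],
       [  0.  , 454.83, 214.71],
       [  0.  ,   0.  ,   1.  ]]), 'distortion': array([0.04, 0.  , 0.  , 0.  , 0.  ]), 'R': array([[-0.26,  0.97, -0.01],
       [ 0.82,  0.21, -0.53],
       [-0.51, -0.14, -0.85]]), 't': array([ 188.26, -376.99, 1649.39])}
scanner [(0.85, 109, 202), (0.61, 200, 215)]
grip [(0.9, 107, 202), (0.65, 200, 217)]
tail [(0.94, 108, 201), (0.93, 198, 218)]
dock [(0.63, 175, 216)]
mat [(0.56, 281, 216)]
tall_box [(0.6, 417, 293)]
label [(0.39, 198, 216)]
low_box_a [(0.98, 352, 285), (0.85, 289, 275)]
beaker_a [(0.92, 465, 215), (0.62, 215, 262)]
top {'K': array([[439.89,   0.  , 280.72],
       [  0.  , 439.89, 218.32],
       [  0.  ,   0.  ,   1.  ]]), 'distortion': array([-0.08,  0.  ,  0.  ,  0.  ,  0.  ]), 'R': array([[ 0.03, -1.  ,  0.01],
       [-0.98, -0.03, -0.19],
       [ 0.19, -0.  , -0.98]]), 't': array([ -54.56,  548.64, 1398.13])}
scanner [(0.76, 440, 223), (0.67, 356, 222), (0.67, 326, 173)]
grip [(0.96, 356, 221), (0.82, 440, 224)]
tail [(0.78, 440, 222), (0.68, 354, 221)]
dock [(0.9, 378, 226), (0.72, 166, 177), (0.57, 354, 222)]
mat [(0.93, 285, 248)]
tall_box [(0.82, 166, 178)]
label [(0.75, 379, 225)]
low_box_a [(0.95, 263, 180), (0.58, 353, 219)]
beaker_a [(0.77, 125, 264), (0.55, 325, 174)]
```

Run:
```python
import cv2
a=cv2.imread("pics/top0.png")[130:330,80:480]
cv2.imwrite("pics/top0z.png",cv2.resize(a,None,fx=2,fy=2,interpolation=cv2.INTER_CUBIC))
a=cv2.imread("pics/scene0.png")[150:350,80:500]
cv2.imwrite("pics/scene0z.png",cv2.resize(a,(798,380),interpolation=cv2.INTER_CUBIC))
```

```text
(no output)
```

View pics/top0z.png

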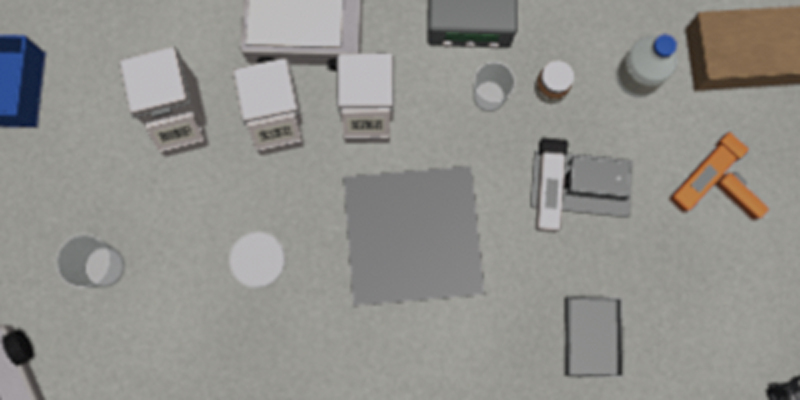

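View pics/scene0z.png

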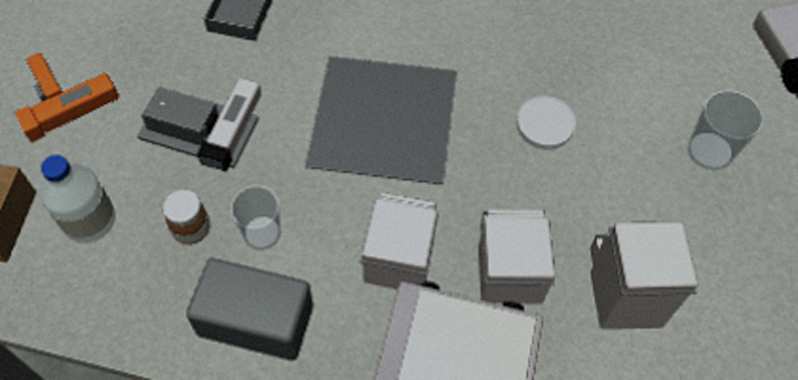

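The scanner to take is the white barrel with a black nose, sitting in the grey dock, at top-view px (356,222). Possible confusions are:
- The orange pistol shape at px (440,223), which is the decoy.
- The grey tray at px (376,298).
- The low boxes at px (263,183) and (214,183). The tall box is at px (158,172), with its label at px (167,196).

Now the positions.

```bash
cat > h.py <<'E'
from cell import ctrl, viewer
import cv2, numpy as np
from scipy.spatial.transform import Rotation as Ro
np.set_printoptions(precision=2,suppress=True)
def w(cam,px,z,c=None):
    c=c or viewer.camera_info(cam)
    u=cv2.undistortPoints(np.array(px,float).reshape(-1,1,2),c['K'],c['distortion']).reshape(-1,2)
    d=np.c_[u,np.ones(len(u))]@c['R']; o=-c['R'].T@c['t']
    z=np.broadcast_to(z,len(u))
    return o+d*((z-o[2])/d[:,2])[:,None]
def proj(cam,X,c=None):
    c=c or viewer.camera_info(cam)
    return cv2.projectPoints(np.array(X,float).reshape(-1,1,3),cv2.Rodrigues(c['R'])[0],c['t'],c['K'],c['distortion'])[0].reshape(-1,2)
E
cat > crop.py <<'E'
import cv2
I=cv2.imread("pics/top0.png")
A=cv2.resize(I[190:250,330:405],(600,480),interpolation=cv2.INTER_CUBIC)   # x8
cv2.imwrite("pics/c_scan.png",A)
B=cv2.resize(I[145:215,130:200],(560,560),interpolation=cv2.INTER_CUBIC)
cv2.imwrite("pics/c_box.png",B)
E
python3 crop.py
python3 - <<'E'
from h import *
f=lambda x,y:(80+x/2,130+y/2)
print("scanner nose/tail ends",w("top",[f(553,139),f(549,229)],46))
print("mat corners",w("top",[f(344,179),f(470,168),f(483,293),f(354,305)],4))
print("label",w("top",[f(175,133)],75))
print("boxtop",w("top",[f(122,58),f(177,49),f(187,98),f(132,108)],165))
print("beakers",w("top",[f(103,267),f(489,96)],0))
print("dock base",w("top",[f(632,157),f(631,215)],10))
E
```

```text
scanner nose/tail ends [[ 621.98 -292.36   46.  ]
 [ 470.   -284.75   46.  ]]
mat corners [[ 552.25   57.3     4.  ]
 [ 577.15 -157.07    4.  ]
 [ 365.34 -181.22    4.  ]
 [ 340.05   32.86    4.  ]]
label [[608.38 333.46  75.  ]]
boxtop [[705.86 402.99 165.  ]
 [722.51 317.09 165.  ]
 [643.34 295.29 165.  ]
 [625.28 379.99 165.  ]]
beakers [[ 391.05  459.05    0.  ]
 [ 706.82 -189.24    0.  ]]
dock base [[ 602.81 -435.16   10.  ]
 [ 502.14 -431.09   10.  ]]
```

View pics/c_scan.png

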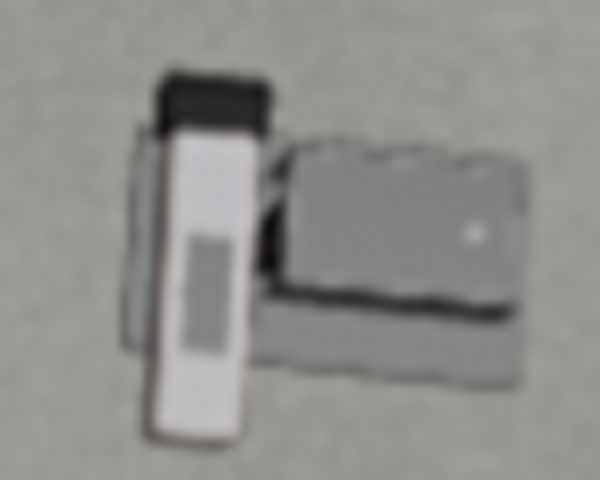

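View pics/c_box.png

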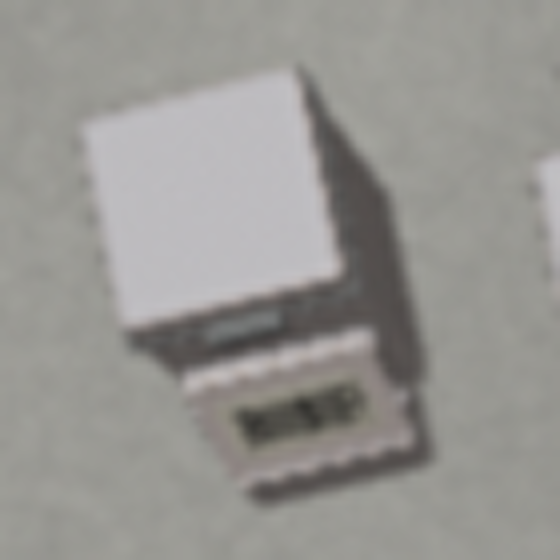

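The first crop confirms the choice: white barrel with a black nose at (356,222), handle hidden in the sleeve. The second shows the tall box, its barcode centred near px (168,196.6).

Run:
```python
from h import *
from scipy.optimize import least_squares
c=viewer.camera_info("top")
# scanner: fit x,y,yaw using top-face corners (z=46)
loc=np.array([[40,64],[40,26],[-90,64],[-90,26],[65,68],[65,22]],float)
px=np.array([(168,130),(258,136),(152,433),(240,438),(165,73),(271,80)])/8+[330,190]
W=w("top",px,46,c)[:,:2]
def f(p):
    s,co=np.sin(p[2]),np.cos(p[2]); return (loc@np.array([[co,s],[-s,co]])+p[:2]-W).ravel()
r=least_squares(f,[550,-330,0]); print("scanner",r.x,r.x[2]*57.3,r.fun)
R=Ro.from_euler('z',r.x[2]).as_matrix()
for n,l in dict(grip=[0,0,28],tail=[-72,45,28]).items(): print(n,R@l+[*r.x[:2],0])
# box
lb=np.array([[45,45],[45,-45],[-45,-45],[-45,45]],float)
t=25*np.pi/180
px=np.array([(83,125),(293,68),(343,275),(125,330)])/8+[130,145]
pl=np.array([(188,383),(370,335),(412,445),(248,490),(303,413)])/8+[130,145]
def g(p):
    R=Ro.from_euler('z',p[2]).as_matrix(); o=np.array([p[0],p[1],0])
    bt=np.c_[lb,np.full(4,165)]
    d=p[3]; hh=31
    L=[[d+v*np.sin(t),y,75+v*np.cos(t)] for v,y in ((hh,39),(hh,-39),(-hh,-39),(-hh,39),(0,0))]
    X=np.vstack([bt,L])@R.T+o
    return (proj("top",X,c)-np.vstack([px,pl])).ravel()
r=least_squares(g,[680,350,-.2,-65],loss='soft_l1'); p=r.x
print("box",p,p[2]*57.3,"res",r.fun.reshape(-1,2).round(1).tolist())
R=Ro.from_euler('z',p[2]).as_matrix()
lab=R@[p[3],0,75]+[p[0],p[1],0]; n=R@[-np.cos(t),0,np.sin(t)]
print("label",lab,"n",n,"window",lab+90*n)
print(viewer.camera_info("wrist"))
```

```text
scanner [ 555.39 -335.35   -0.06] -3.597630950518332 [ 1.01 -0.27  0.14 -0.43 -1.21  0.76 -2.43 -0.84  1.82  1.03  0.67 -0.26]
grip [ 555.39 -335.35   28.  ]
tail [ 486.35 -285.92   28.  ]
box [671.58 351.4    0.3  -66.66] 16.96448047312308 res [[-0.9, -0.3], [0.6, -0.6], [0.6, 0.1], [-0.3, 0.8], [-0.3, 1.1], [0.4, 0.8], [0.6, -1.3], [-1.5, -0.9], [0.1, 0.1]]
label [607.82 331.95  75.  ] n [-0.87 -0.26  0.42] window [529.8  308.15 113.04]
{'K': array([[335.87,   0.  , 287.05],
       [  0.  , 335.87, 204.47],
       [  0.  ,   0.  ,   1.  ]]), 'distortion': array([0.02, 0.  , 0.  , 0.  , 0.  ]), 'R': array([[ 0.38, -0.93, -0.  ],
       [-0.89, -0.36,  0.28],
       [-0.26, -0.1 , -0.96]]), 't': array([-647.93,  -37.61,  380.56])}
```

```bash
cat >> h.py <<'E'
def pose():
    s=ctrl.read_state(); return s['eef_pos'],Ro.from_euler('xyz',s['tool_rot'])
def down(yaw): return Ro.from_euler('xyz',[np.pi,0,yaw])
def plan(P,R,n,start=None,dec=2,show=True):
    """rows from start (measured pose) to TCP P, rotation R in n rows"""
    p,r=start or pose(); out=[]
    for i in range(n):
        k=n-i
        t=np.round(r.inv().apply((P-p)/k)/50,dec)
        v=np.round((r.inv()*R).as_rotvec(degrees=True)/k/6,dec)
        p=p+r.apply(t*50); r=r*Ro.from_rotvec(v*6,degrees=True)
        out.append([*map(float,t+0.),*map(float,v+0.)])
    m=np.abs(out).max()
    if show:
        for i in range(0,n,5): print([out[i:i+5]])
        print("max",m,"end",p,r.as_euler('xyz'))
    return p,r
E
python3 -c "
from h import *
plan(np.array([486.4,-286,150]),down(-1.634),10)"
```

```text
[[[-0.4, -0.69, 0.16, 0.0, 0.0, 0.43], [-0.43, -0.67, 0.16, 0.0, 0.0, 0.43], [-0.47, -0.65, 0.16, 0.0, 0.0, 0.43], [-0.49, -0.62, 0.16, 0.0, 0.0, 0.43], [-0.52, -0.6, 0.16, 0.0, 0.0, 0.43]]]
[[[-0.55, -0.58, 0.17, 0.0, 0.0, 0.43], [-0.57, -0.55, 0.16, 0.0, 0.0, 0.43], [-0.6, -0.53, 0.17, 0.0, 0.0, 0.43], [-0.62, -0.5, 0.16, 0.0, 0.0, 0.42], [-0.64, -0.47, 0.17, 0.0, 0.0, 0.43]]]
max 0.69 end [ 486.55 -286.05  149.81] [-3.14  0.   -1.63]
```

Call:
{"api": "apply_moves", "payload": {
  "series": [
    [[-0.4,-0.69,0.16,0.0,0.0,0.43],[-0.43,-0.67,0.16,0.0,0.0,0.43],[-0.47,-0.65,0.16,0.0,0.0,0.43],[-0.49,-0.62,0.16,0.0,0.0,0.43],[-0.52,-0.6,0.16,0.0,0.0,0.43]]
  ],
  "claw": 1
}}

```text
clock: 1.62
eef_pos: [366.5, -443.3, 191.2]
tool_rot: [-3.141, -0.0, -1.412]
force: [1.3, -1.0, 0.2]
width: 85.4
```

Call:
{"api": "apply_moves", "payload": {
  "series": [
    [[-0.55,-0.58,0.17,0.0,0.0,0.43],[-0.57,-0.55,0.16,0.0,0.0,0.43],[-0.6,-0.53,0.17,0.0,0.0,0.43],[-0.62,-0.5,0.16,0.0,0.0,0.42],[-0.64,-0.47,0.17,0.0,0.0,0.43]]
  ]
}}

```text
clock: 2.25
eef_pos: [487.5, -285.0, 149.7]
tool_rot: [-3.141, -0.0, -1.636]
force: [-0.1, -0.4, -0.2]
width: 85.9
```

Run:
```python
from h import *
print(pose()[0],ctrl.read_state()['tool_rot'])
c=viewer.camera_info("wrist"); im=viewer.get_image("wrist"); cv2.imwrite("pics/w1.png",im)
R=Ro.from_euler('z',-0.0628).as_matrix()
for l in [[-90,26,36],[-90,64,36],[40,64,36],[40,26,36],[65,68,36],[65,22,36],[-72,45,36]]:
    q=proj("wrist",R@np.array(l)+[555.4,-335.35,10],c)[0]; print(l,q)
    cv2.circle(im,tuple(int(v) for v in q),4,(0,0,255),1)
cv2.imwrite("pics/w1o.png",im)
```

```text
[ 487.53 -285.05  149.75] [-3.14 -0.   -1.64]
[-90, 26, 36] [314.51 225.19]
[-90, 64, 36] [265.89 225.24]
[40, 64, 36] [262.11  42.51]
[40, 26, 36] [318.78  42.4 ]
[65, 68, 36] [255.01  -0.14]
[65, 22, 36] [326.    -0.29]
[-72, 45, 36] [290.22 203.07]
```

View pics/w1o.png

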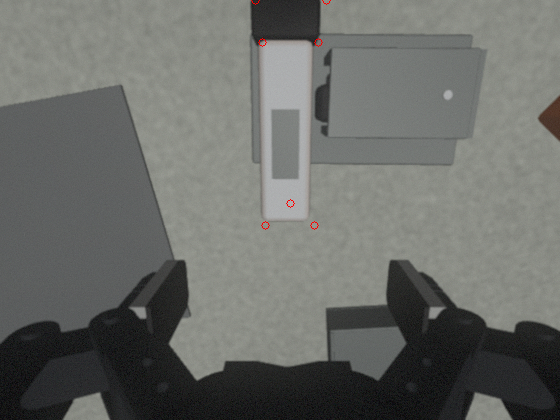

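The wrist picture shows the tail end at px (287,219) and the nose junction at (288,41), so the estimate was within about 4 mm. Next I descend on the tail.

Call:
{"api": "apply_moves", "payload": {
  "series": [
    [[-0.01,-0.01,0.7,0,0,0],[-0.01,-0.01,0.7,0,0,0],[0,0,0.6,0,0,0],[0,0,0.5,0,0,0],[0,0,0.24,0,0,0]]
  ]
}}

```text
clock: 2.92
eef_pos: [487.1, -284.9, 11.6]
tool_rot: [3.14, 0.001, -1.634]
force: [0.2, 1.3, -0.3]
width: 85.4
```

Call:
{"api": "apply_moves", "payload": {
  "series": [
    [[0,0,0,0,0,0],[0,0,0,0,0,0],[0,0,0,0,0,0],[0,0,0,0,0,0],[0,0,0,0,0,0]]
  ],
  "claw": -1
}}

```text
clock: 3.55
eef_pos: [488.3, -285.4, 14.0]
tool_rot: [-3.14, -0.001, -1.634]
force: [-1.1, 2.0, 6.5]
width: 37.0
```

Call:
{"api": "apply_moves", "payload": {
  "series": [
    [[-0.2,0,0,0,0,0],[-0.4,0,0,0,0,0],[-0.4,0,0,0,0,0],[-0.5,0,0,0,0,0],[-0.5,0,0,0,0,0]]
  ]
}}

```text
clock: 4.18
eef_pos: [495.0, -185.8, 13.5]
tool_rot: [-3.139, -0.002, -1.636]
force: [0.1, -3.0, 3.2]
width: 37.2
```

Call:
{"api": "apply_moves", "payload": {
  "series": [
    [[-0.4,0,-0.1,0,0,0],[-0.2,0,-0.2,0,0,0],[0,0,0,0,0,0],[0,0,0,0,0,0],[0,0,0,0,0,0]]
  ]
}}

```text
clock: 4.8
eef_pos: [495.6, -156.4, 27.6]
tool_rot: [3.141, -0.0, -1.636]
force: [0.9, 0.5, -2.7]
width: 37.3
```

Run:
```python
from h import *
im=viewer.get_image("scene"); print(ctrl.read_state()['force'])
cv2.imwrite("pics/s2.png",cv2.resize(im[170:290,120:320],(800,480),interpolation=cv2.INTER_CUBIC))
```

```text
[-0.79  0.6  -2.93]
```

View pics/s2.png

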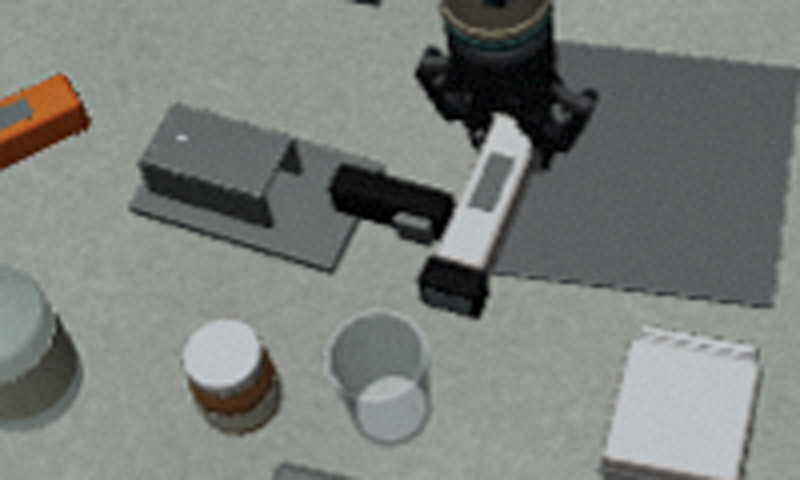

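The scanner is clear of the dock and held by the tail, with its nose at crop px (455,285). I'll carry it over the mat and lay it there.

```bash
python3 -c "
from h import *
s=plan(np.array([416,-26,38]),down(-1.634),5)
plan(np.array([416,-26,11]),down(-1.634),5,start=s)"
```

```text
[[[-0.5, 0.35, -0.04, 0.0, 0.0, 0.0], [-0.5, 0.35, -0.04, 0.0, 0.0, 0.0], [-0.5, 0.35, -0.04, 0.0, 0.0, -0.01], [-0.5, 0.35, -0.04, 0.0, 0.0, 0.0], [-0.5, 0.36, -0.05, 0.0, 0.0, -0.01]]]
max 0.5 end [415.78 -25.81  38.1 ] [ 3.14 -0.   -1.63]
[[[0.0, 0.0, 0.11, 0.0, 0.0, 0.0], [0.0, 0.0, 0.11, 0.0, 0.0, 0.0], [0.0, 0.0, 0.11, 0.0, 0.0, 0.0], [0.0, 0.0, 0.11, 0.0, 0.0, 0.0], [0.0, 0.0, 0.1, 0.0, 0.0, 0.0]]]
max 0.11 end [415.76 -25.82  11.1 ] [ 3.14 -0.   -1.63]
```

Call:
{"api": "apply_moves", "payload": {
  "series": [
    [[-0.5,0.35,-0.04,0,0,0],[-0.5,0.35,-0.04,0,0,0],[-0.5,0.35,-0.04,0,0,0],[-0.5,0.35,-0.04,0,0,0],[-0.5,0.35,-0.04,0,0,0]]
  ]
}}

```text
clock: 5.48
eef_pos: [419.7, -30.8, 37.2]
tool_rot: [3.14, 0.001, -1.636]
force: [0.1, 0.7, -2.6]
width: 37.2
```

Call:
{"api": "apply_moves", "payload": {
  "series": [
    [[0,0,0.15,0,0,0],[0,0,0.15,0,0,0],[0,0,0.1,0,0,0],[0,0,0.07,0,0,0],[0,0,0.05,0,0,0]]
  ]
}}

```text
clock: 6.1
eef_pos: [422.1, -31.0, 13.9]
tool_rot: [3.134, 0.002, -1.634]
force: [0.1, 0.6, -2.8]
width: 37.3
```

Call:
{"api": "apply_moves", "payload": {
  "series": [
    [[0,0,0.02,0,0,0],[0,0,0.02,0,0,0],[0,0,0.02,0,0,0],[0,0,0,0,0,0],[0,0,0,0,0,0]]
  ]
}}

```text
clock: 6.72
eef_pos: [422.6, -30.8, 11.9]
tool_rot: [3.132, 0.001, -1.634]
force: [-1.4, 0.0, -2.0]
width: 37.3
```

Call:
{"api": "apply_moves", "payload": {
  "series": [
    [[0,-0.08,0.02,0,0,0],[0,0,0.02,0,0,0],[0,0,0.02,0,0,0],[0,0,0,0,0,0],[0,0,0,0,0,0]]
  ]
}}

```text
clock: 7.35
eef_pos: [427.0, -31.1, 9.0]
tool_rot: [3.132, 0.001, -1.634]
force: [0.8, 0.7, -0.7]
width: 37.0
```

Call:
{"api": "apply_moves", "payload": {
  "series": [
    [[0,0,0.02,0,0,0],[0,0,0.02,0,0,0],[0,0,0,0,0,0],[0,0,0,0,0,0],[0,0,0,0,0,0]]
  ]
}}

```text
clock: 7.98
eef_pos: [426.9, -31.0, 8.0]
tool_rot: [3.132, 0.002, -1.634]
force: [-2.2, 1.4, 13.9]
width: 37.4
```

Call:
{"api": "apply_moves", "payload": {
  "series": [
    [[0,0,0,0,0,0],[0,0,0,0,0,0],[0,0,0,0,0,0],[0,0,0,0,0,0],[0,0,0,0,0,0]]
  ],
  "claw": 1
}}

```text
clock: 8.6
eef_pos: [426.9, -31.1, 7.1]
tool_rot: [3.131, 0.001, -1.634]
force: [0.3, -0.3, 0.7]
width: 85.4
```

```bash
python3 -c "
from h import *
p,r=pose()
s=plan(np.array([427,-31,120]),down(-1.634),5)
plan(np.array([480,-80,190]),down(-.063),15,start=s)"
```

```text
[[[0.0, 0.0, -0.45, 0.02, 0.0, 0.0], [0.0, 0.0, -0.45, 0.02, 0.0, 0.0], [0.0, 0.01, -0.45, 0.02, 0.0, 0.0], [0.0, 0.0, -0.45, 0.02, 0.01, 0.0], [0.0, 0.0, -0.46, 0.03, 0.0, 0.0]]]
max 0.46 end [427.13 -31.22 120.14] [-3.14  0.   -1.63]
[[[0.06, -0.07, -0.09, 0.0, 0.0, -1.0], [0.07, -0.07, -0.09, 0.0, 0.0, -1.0], [0.07, -0.06, -0.09, 0.0, 0.0, -1.0], [0.08, -0.05, -0.09, 0.0, 0.0, -1.0], [0.09, -0.04, -0.09, 0.0, 0.0, -1.0]]]
[[[0.09, -0.04, -0.09, 0.0, 0.0, -1.0], [0.09, -0.02, -0.1, 0.0, 0.0, -1.0], [0.1, -0.02, -0.09, 0.0, 0.0, -1.0], [0.1, -0.01, -0.1, 0.0, 0.0, -1.0], [0.09, 0.01, -0.09, 0.0, 0.0, -1.0]]]
[[[0.09, 0.01, -0.1, 0.0, 0.0, -1.0], [0.09, 0.03, -0.09, 0.0, 0.0, -1.0], [0.09, 0.03, -0.1, 0.0, 0.0, -1.0], [0.09, 0.05, -0.09, 0.0, 0.0, -1.0], [0.08, 0.05, -0.1, 0.0, 0.0, -1.0]]]
max 1.0 end [479.88 -79.93 190.16] [-3.14 -0.   -0.06]
```

Call:
{"api": "apply_moves", "payload": {
  "series": [
    [[0,0,-0.45,0.02,0,0],[0,0,-0.45,0.02,0,0],[0,0,-0.45,0.02,0,0],[0,0,-0.45,0.02,0,0],[0,0,-0.46,0.03,0,0]]
  ]
}}

```text
clock: 9.22
eef_pos: [427.4, -31.1, 120.9]
tool_rot: [-3.141, 0.001, -1.634]
force: [-0.1, 0.5, 0.4]
width: 85.2
```

Call:
{"api": "apply_moves", "payload": {
  "series": [
    [[0.06,-0.07,-0.09,0,0,-1],[0.07,-0.07,-0.09,0,0,-1],[0.07,-0.06,-0.09,0,0,-1],[0.08,-0.05,-0.09,0,0,-1],[0.09,-0.04,-0.09,0,0,-1]]
  ]
}}

```text
clock: 9.85
eef_pos: [444.8, -47.7, 142.8]
tool_rot: [-3.14, 0.001, -1.107]
force: [0.6, 0.7, 0.4]
width: 85.3
```

Call:
{"api": "apply_moves", "payload": {
  "series": [
    [[0.09,-0.04,-0.09,0,0,-1],[0.09,-0.02,-0.1,0,0,-1],[0.1,-0.02,-0.09,0,0,-1],[0.1,-0.01,-0.1,0,0,-1],[0.09,0.01,-0.09,0,0,-1]]
  ]
}}

```text
clock: 10.48
eef_pos: [462.7, -64.0, 166.3]
tool_rot: [-3.14, 0.0, -0.583]
force: [-1.1, -0.3, 0.0]
width: 85.2
```

Call:
{"api": "apply_moves", "payload": {
  "series": [
    [[0.09,0.01,-0.1,0,0,-1],[0.09,0.03,-0.09,0,0,-1],[0.09,0.03,-0.1,0,0,-1],[0.09,0.05,-0.09,0,0,-1],[0.08,0.05,-0.1,0,0,-1]]
  ]
}}

```text
clock: 11.1
eef_pos: [480.1, -80.1, 190.2]
tool_rot: [-3.14, -0.0, -0.06]
force: [0.1, -0.0, 0.2]
width: 85.6
```

Run:
```python
from h import *
print(ctrl.read_state())
c=viewer.camera_info("wrist"); im=viewer.get_image("wrist"); cv2.imwrite("pics/w3.png",im)
np.savez("w3.npz",**{k:np.array(v) for k,v in c.items()})
print(-c['R'].T@c['t'])
```

```text
{'clock': 11.1, 'qpos': array([-0.13,  0.48,  0.35,  2.01, -0.25,  0.69,  0.31]), 'qd': array([ 0.19, -0.05, -0.22, -0.12,  0.22,  0.12,  0.64]), 'tau': array([ -0.99, -41.25,   4.27, -13.97,  -0.22,  -0.12,  -0.68]), 'eef_pos': array([480.14, -80.11, 190.21]), 'tool_rot': array([-3.14, -0.  , -0.06]), 'force': array([ 0.1 , -0.01,  0.25]), 'torque': array([-0.01, -0.02,  0.  ]), 'width': 85.57673967429875}
[483.46  -8.33 334.13]
```

View pics/w3.png

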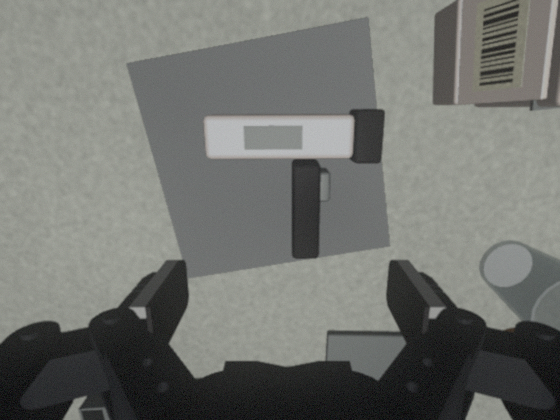

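The picture shows the scanner flat on the mat: barrel px (205–384,136), handle px (306,160–258), trigger px (325,185). I'll fit its pose for the handle grasp.

Run:
```python
from h import *
from scipy.optimize import least_squares
c=dict(np.load("w3.npz"))
loc=np.array([[-90,64],[-90,26],[40,64],[40,26],[65,68],[65,22],[-14,-70],[12,-70]],float)
px=[(204.5,116),(204.5,158.5),(353.5,114),(353.5,158.5),(384.5,109.5),(384,163),(292.5,258),(319,258)]
for zt in (40,):
    z=[zt]*6+[zt-3]*2
    W=w("wrist",px,z,c)[:,:2]
    def f(p):
        s,co=np.sin(p[2]),np.cos(p[2]); return (loc@np.array([[co,s],[-s,co]])+p[:2]-W).ravel()
    r=least_squares(f,[490,-80,0],loss='soft_l1'); print(zt,r.x,r.fun.reshape(-1,2).tolist())
    print("mat corners",w("wrist",[(128,64),(368,17),(390,246),(190,277)],4,c))
    s=plan(np.array([r.x[0]+3,r.x[1],90]),down(r.x[2]),5)
    plan(np.array([r.x[0]+3,r.x[1],5]),down(r.x[2]),5,start=s)
```

```text
40 [497.43 -78.5   -0.05] [[-2.278875135208011, 0.9658101142588844], [0.39407858912193205, -1.2750535124059965], [1.8395712913255693, 0.06365367761315355], [-0.0008655563308366254, -0.281339830013664], [1.070750160478383, 0.7310972557323332], [-1.8980191866723999, 0.009869887736442706], [-0.32988060007483, -0.22896971248124487], [0.13986816009173708, -0.07763470436128728]]
mat corners [[ 341.38   37.78    4.  ]
 [ 558.36   63.28    4.  ]
 [ 583.5  -155.04    4.  ]
 [ 367.29 -178.73    4.  ]]
[[[0.08, -0.01, 0.4, 0.0, 0.0, -0.01], [0.07, -0.01, 0.4, 0.0, -0.01, -0.01], [0.08, -0.02, 0.41, 0.0, 0.0, -0.01], [0.07, -0.01, 0.4, 0.0, -0.01, -0.01], [0.08, -0.01, 0.41, -0.01, 0.0, -0.02]]]
max 0.41 end [500.4  -78.75  89.91] [ 3.14 -0.   -0.05]
[[[0.0, 0.0, 0.34, 0.0, 0.0, 0.0], [0.0, 0.0, 0.34, 0.0, 0.0, 0.0], [0.0, 0.0, 0.34, 0.0, 0.0, 0.0], [0.0, 0.0, 0.34, 0.0, 0.0, 0.0], [0.0, -0.01, 0.34, 0.0, 0.0, 0.0]]]
max 0.34 end [500.44 -78.25   4.91] [ 3.14 -0.   -0.05]
```

Call:
{"api": "apply_moves", "payload": {
  "series": [
    [[0.08,-0.01,0.4,0,0,-0.01],[0.07,-0.01,0.4,0,0,-0.01],[0.08,-0.02,0.41,0,0,-0.01],[0.07,-0.01,0.4,0,0,-0.01],[0.08,-0.01,0.41,0,0,-0.02]]
  ]
}}

```text
clock: 11.78
eef_pos: [499.4, -78.0, 88.4]
tool_rot: [-3.14, -0.0, -0.058]
force: [0.7, -0.1, 0.0]
width: 85.3
```

Call:
{"api": "apply_moves", "payload": {
  "series": [
    [[0,0,0.4,0,0,0],[0,0,0.4,0,0,0],[0,0,0.4,0,0,0],[0,0,0.3,0,0,0],[0,0,0.14,0,0,0]]
  ]
}}

```text
clock: 12.4
eef_pos: [499.2, -77.9, 6.4]
tool_rot: [-3.14, 0.0, -0.058]
force: [0.5, -0.8, -0.6]
width: 85.4
```

Call:
{"api": "apply_moves", "payload": {
  "series": [
    [[0,0,0,0,0,0],[0,0,0,0,0,0],[0,0,0,0,0,0],[0,0,0,0,0,0],[0,0,0,0,0,0]]
  ],
  "claw": -1
}}

```text
clock: 13.02
eef_pos: [498.8, -77.9, 8.5]
tool_rot: [-3.14, -0.0, -0.057]
force: [-3.7, 0.9, 12.3]
width: 28.8
```

```bash
python3 -c "
from h import *
s=plan(np.array([495,-78,160]),down(-.057),5)
plan(np.array([470,200,240]),down(.296),10,start=s)"
```

```text
[[[-0.02, 0.0, -0.61, 0.0, 0.0, 0.0], [-0.01, 0.0, -0.6, 0.0, 0.0, 0.0], [-0.02, 0.0, -0.61, -0.01, 0.0, 0.0], [-0.01, 0.0, -0.6, 0.0, 0.0, 0.0], [-0.02, 0.0, -0.61, -0.01, 0.0, 0.0]]]
max 0.61 end [494.8  -77.9  160.04] [ 3.14 -0.   -0.06]
[[[-0.08, -0.55, -0.16, 0.0, 0.0, -0.34], [-0.06, -0.55, -0.16, 0.0, 0.0, -0.34], [-0.04, -0.56, -0.16, 0.0, 0.0, -0.34], [-0.02, -0.56, -0.16, 0.0, 0.0, -0.34], [0.0, -0.56, -0.16, 0.0, 0.0, -0.33]]]
[[[0.02, -0.56, -0.16, 0.0, 0.0, -0.34], [0.03, -0.56, -0.16, 0.0, 0.0, -0.33], [0.06, -0.55, -0.16, 0.0, 0.0, -0.34], [0.07, -0.55, -0.16, 0.0, 0.0, -0.33], [0.09, -0.55, -0.16, 0.0, 0.0, -0.34]]]
max 0.56 end [469.8  199.84 239.98] [3.14 0.   0.3 ]
```

Call:
{"api": "apply_moves", "payload": {
  "series": [
    [[0,0,-0.3,0,0,0],[-0.02,0,-0.6,0,0,0],[-0.02,0,-0.7,0,0,0],[-0.02,0,-0.8,0,0,0],[-0.02,0,-0.6,0,0,0]]
  ]
}}

```text
clock: 13.65
eef_pos: [495.8, -77.9, 159.4]
tool_rot: [-3.14, -0.002, -0.057]
force: [-0.1, 0.4, -1.6]
width: 28.6
```

Call:
{"api": "apply_moves", "payload": {
  "series": [
    [[-0.08,-0.55,-0.16,0,0,-0.34],[-0.06,-0.55,-0.16,0,0,-0.34],[-0.04,-0.56,-0.16,0,0,-0.34],[-0.02,-0.56,-0.16,0,0,-0.34],[0,-0.56,-0.16,0,0,-0.33]]
  ]
}}

```text
clock: 14.28
eef_pos: [483.0, 62.0, 198.3]
tool_rot: [-3.14, -0.001, 0.121]
force: [0.0, -0.9, -2.1]
width: 28.0
```

Call:
{"api": "apply_moves", "payload": {
  "series": [
    [[0.02,-0.56,-0.16,0,0,-0.34],[0.03,-0.56,-0.16,0,0,-0.33],[0.06,-0.55,-0.16,0,0,-0.34],[0.07,-0.55,-0.16,0,0,-0.33],[0.09,-0.55,-0.16,0,0,-0.34]]
  ]
}}

```text
clock: 14.9
eef_pos: [469.9, 200.4, 238.4]
tool_rot: [-3.141, -0.001, 0.297]
force: [0.6, 0.7, -2.2]
width: 28.4
```

Call:
{"api": "apply_moves", "payload": {
  "series": [
    [[0,0,0,0,0,0],[0,0,0,0,0,0],[0,0,0,0,0,0],[0,0,0,0,0,0],[0,0,0,0,0,0]]
  ]
}}

```text
clock: 15.52
eef_pos: [470.6, 199.2, 237.5]
tool_rot: [-3.141, -0.001, 0.295]
force: [0.2, -0.9, -2.4]
width: 28.7
```

Run:
```python
from h import *
print(ctrl.read_state()['qpos'])
c=viewer.camera_info("wrist"); im=viewer.get_image("wrist"); cv2.imwrite("pics/w4.png",im)
np.savez("w4.npz",**{k:np.array(v) for k,v in c.items()})
print(proj("wrist",[607.8,332,75],c))
```

```text
[-0.66  0.44  0.3   1.9  -0.17  0.83  0.02]
[[486.04  88.98]]
```

View pics/w4.png

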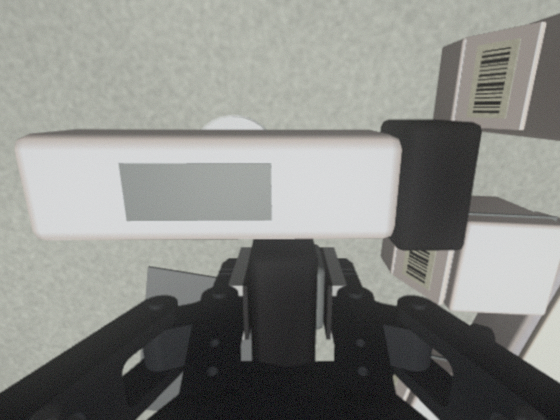

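Run:
```python
from h import *
im=cv2.imread("pics/w4.png"); cv2.imwrite("pics/w4z.png",cv2.resize(im[5:145,425:560],(675,700)[::1],interpolation=cv2.INTER_CUBIC)[:600])
c=dict(np.load("w4.npz"))
p,r=pose()
Rs=r*Ro.from_euler('x',np.pi)
for n,l in dict(tailL=[-90,64,18],tailR=[-90,26,18],junL=[40,64,18],junR=[40,26,18],hend=[-1,-70,18]).items():
    X=p+Rs.apply(np.array(l,float)-[1,.6,-13.5]); print(n,proj("wrist",X,c)[0])
for l in("label","tall_box"):print(l,[(round(d['score'],2),d['location'][0]*560,d['location'][1]*420) for d in viewer.find_in("wrist",l)])
```

```text
tailL [  7.68 134.27]
tailR [ 32.7  243.16]
junL [407.74 135.26]
junR [397.05 243.07]
hend [283.46 448.56]
label [(0.85, 498.904, 74.718)]
tall_box [(0.75, 506.296, 81.018)]
```

View pics/w4z.png

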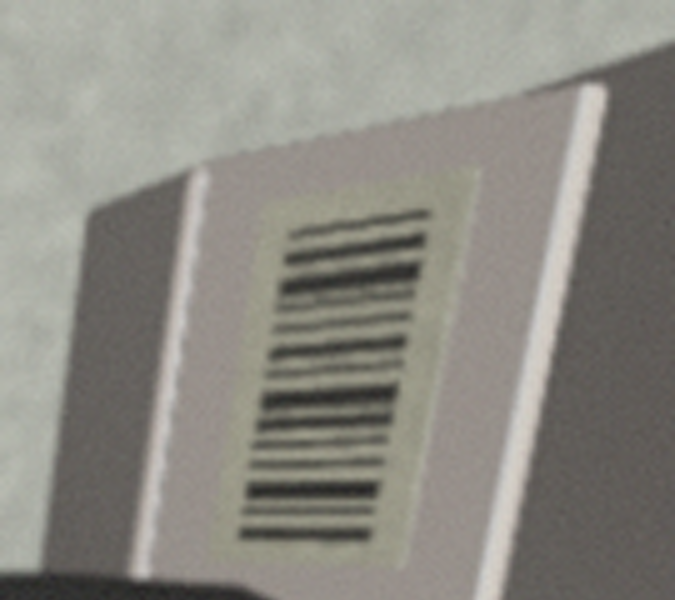

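Run:
```python
from h import *
from scipy.optimize import least_squares
c=dict(np.load("w4.npz")); ct=viewer.camera_info("top")
t=np.radians(25)
px=np.array([(262,205),(478,170),(405,567),(213,560)])/5+[425,5]
co=[(-18,30),(18,30),(18,-30),(-18,-30)]
def X(p):
    R=Ro.from_euler('z',p[2]).as_matrix()
    return np.array([[v*np.sin(t),y,v*np.cos(t)] for v,y in co])@R.T+[p[0],p[1],p[3] if len(p)>3 else 75]
f=lambda p:(proj("wrist",X(p),c)-px).ravel()
for p0 in ([608,332,.3],[608,332,.3,75]):
    r=least_squares(f,p0); print(r.x,r.fun)
print("top px of wrist label",proj("top",[[r.x[0],r.x[1],75]],ct),"seen 167.9,196.6")
# joint
pt=np.array([[303/8+130,413/8+145]])
g=lambda p:np.r_[f(p),(proj("top",[[p[0],p[1],p[3]]],ct)-pt).ravel()*2]
r=least_squares(g,[608,332,.3,75]);print("joint",r.x,r.fun)
```

```text
[609.43 338.78   0.3 ] [ 0.23  0.23 -0.03 -0.64  0.17 -0.01 -0.41  0.57]
[610.48 339.28   0.3   73.01] [ 0.38  0.41 -0.17 -0.37  0.07 -0.28 -0.27  0.31]
top px of wrist label [[165.8  195.84]] seen 167.9,196.6
joint [609.85 338.69   0.3   74.11] [ 0.09  0.67 -0.34 -0.12 -0.11  0.23 -0.55  0.77 -3.7  -1.07]
```

```bash
cat >> h.py <<'E'
LAB=np.array([609,337.5,75]); YAW=.30; OFF=np.array([1,.6,-13.5])
def aim(d,tilt=25):
    Rs=Ro.from_euler('z',YAW)*Ro.from_euler('y',tilt,degrees=True)
    W=LAB+d*(Ro.from_euler('z',YAW)*Ro.from_euler('y',25,degrees=True)).apply([-1,0,0])
    return W+Rs.apply(-np.array([65,45,0])+OFF), Rs*Ro.from_euler('x',np.pi)
def check():
    p,r=pose(); Rs=r*Ro.from_euler('x',np.pi)
    W=p+Rs.apply(np.array([65,45,0])-OFF)
    Rl=Ro.from_euler('z',YAW)*Ro.from_euler('y',25,degrees=True)
    print("label in window",Rs.inv().apply(LAB-W),"angle",np.arccos(Rs.apply([1,0,0])@Rl.apply([1,0,0])),"W",W)
E
python3 -c "
from h import *
print(aim(90)[0])
s=plan(*aim(130),10)
plan(*aim(90),5,start=s); check()"
```

```text
[483.33 252.15 127.85]
[[[-0.02, -0.09, 0.19, 0.0, -0.42, 0.0], [-0.01, -0.09, 0.19, 0.0, -0.42, 0.0], [0.0, -0.09, 0.19, 0.0, -0.42, 0.0], [0.01, -0.09, 0.18, 0.0, -0.42, -0.01], [0.01, -0.09, 0.18, 0.0, -0.42, 0.0]]]
[[[0.02, -0.1, 0.19, 0.0, -0.42, -0.01], [0.03, -0.09, 0.18, -0.01, -0.41, 0.0], [0.04, -0.1, 0.18, 0.0, -0.42, -0.01], [0.05, -0.09, 0.18, -0.01, -0.41, 0.0], [0.06, -0.1, 0.18, 0.0, -0.42, -0.01]]]
max 0.42 end [448.66 241.54 144.66] [-3.14  0.44  0.3 ]
[[[0.16, 0.0, 0.0, 0.0, 0.0, 0.0], [0.16, 0.0, 0.0, 0.0, 0.0, 0.0], [0.16, 0.0, 0.0, 0.0, 0.0, 0.0], [0.16, 0.0, 0.0, 0.0, 0.0, 0.0], [0.16, 0.0, 0.0, 0.0, 0.0, 0.0]]]
max 0.16 end [483.28 252.27 127.74] [-3.14  0.44  0.3 ]
label in window [ 108.45   47.07 -176.29] angle 0.43739966202069064 W [518.85 260.64 251.13]
```

Call:
{"api": "apply_moves", "payload": {
  "series": [
    [[-0.02,-0.09,0.19,0,-0.42,0],[-0.01,-0.09,0.19,0,-0.42,0],[0,-0.09,0.19,0,-0.42,0],[0.01,-0.09,0.18,0,-0.42,-0.01],[0.01,-0.09,0.18,0,-0.42,0]]
  ]
}}

```text
clock: 16.3
eef_pos: [459.9, 220.2, 190.9]
tool_rot: [-3.14, 0.22, 0.297]
force: [-0.6, -0.6, -3.2]
width: 28.3
```

Call:
{"api": "apply_moves", "payload": {
  "series": [
    [[0.02,-0.1,0.19,0,-0.42,-0.01],[0.03,-0.09,0.18,-0.01,-0.41,0],[0.04,-0.1,0.18,0,-0.42,-0.01],[0.05,-0.09,0.18,-0.01,-0.41,0],[0.06,-0.1,0.18,0,-0.42,-0.01]]
  ]
}}

```text
clock: 16.92
eef_pos: [449.1, 242.0, 144.2]
tool_rot: [-3.141, 0.437, 0.301]
force: [0.1, 0.3, -2.5]
width: 28.1
```

```bash
python3 -c "
from h import *
check(); plan(*aim(88),5); print(ctrl.read_state()['qpos'])"
```

```text
label in window [129.31  -0.59   0.35] angle 0.0008808077790743142 W [496.78 303.3  129.39]
[[[0.17, 0.0, 0.0, 0.0, 0.0, 0.0], [0.16, 0.0, 0.0, 0.0, 0.0, 0.0], [0.17, 0.0, 0.0, 0.0, 0.0, 0.0], [0.16, 0.0, 0.0, 0.0, 0.0, 0.0], [0.17, 0.01, -0.01, 0.0, 0.0, 0.01]]]
max 0.17 end [485.35 252.75 127.11] [3.14 0.44 0.3 ]
[-0.63  0.79  0.23  1.61 -0.23  1.21  0.01]
```

Call:
{"api": "apply_moves", "payload": {
  "series": [
    [[0.17,0,0,0,0,0],[0.17,0,0,0,0,0],[0.17,0,0,0,0,0],[0.16,0,0,0,0,0],[0.16,0,0,0,0,0]]
  ]
}}

```text
clock: 17.55
eef_pos: [485.1, 253.0, 127.1]
tool_rot: [-3.141, 0.436, 0.301]
force: [0.1, 0.7, -2.8]
width: 28.1
```

Call:
{"api": "apply_moves", "payload": {
  "series": [
    [[0,0,0,0,0,0],[0,0,0,0,0,0],[0,0,0,0,0,0],[0,0,0,0,0,0],[0,0,0,0,0,0]]
  ]
}}

```text
clock: 18.18
eef_pos: [484.5, 252.9, 127.2]
tool_rot: [-3.141, 0.437, 0.301]
force: [0.2, -0.3, -2.1]
width: 28.3
```

Call:
{"api": "apply_moves", "payload": {
  "series": [
    [[0,0,0,0,0,0],[0,0,0,0,0,0],[0,0,0,0,0,0],[0,0,0,0,0,0],[0,0,0,0,0,0]]
  ]
}}

```text
clock: 18.8
eef_pos: [484.5, 252.8, 127.1]
tool_rot: [-3.141, 0.437, 0.301]
force: [-0.8, -0.0, -2.5]
width: 28.3
```

Run:
```python
from h import *
check()
im=viewer.get_image("wrist"); c=viewer.camera_info("wrist")
it=viewer.get_image("top"); ct=viewer.camera_info("top")
p,r=pose(); Rs=r*Ro.from_euler('x',np.pi)
Q=lambda l:p+Rs.apply(np.array(l,float)-OFF)
for l in ([40,64,18],[40,26,18],[-90,64,18],[-90,26,18],[65,45,0],[65,45,18]):
    for I,k,n in((im,c,"wrist"),(it,ct,"top")):
        cv2.circle(I,tuple(int(round(v)) for v in proj(n,Q(l),k)[0]),2,(0,0,255),1)
for I,k,n in((im,c,"wrist"),(it,ct,"top")): cv2.circle(I,tuple(int(round(v)) for v in proj(n,LAB,k)[0]),2,(0,255,0),1)
T=cv2.resize(it[150:255,110:215],(420,420),interpolation=cv2.INTER_CUBIC)
cv2.imwrite("pics/aim.png",cv2.resize(np.hstack([im[:,180:],T]),None,fx=.99,fy=.99))
```

```text
label in window [88.52 -0.41  0.12] angle 0.0007653001612103532 W [532.22 314.11 112.32]
```

View pics/aim.png

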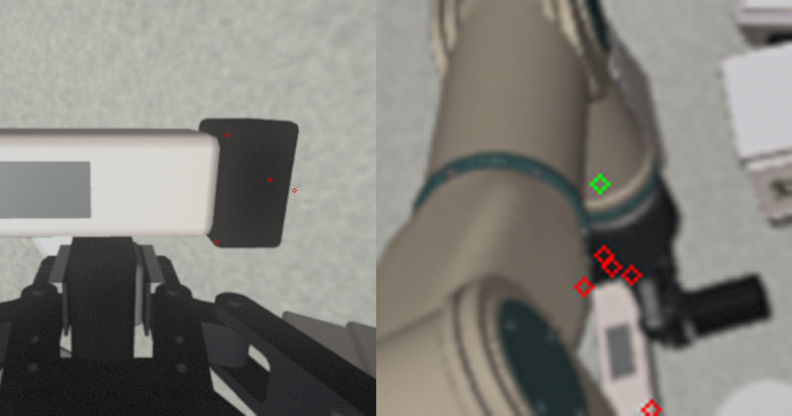

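In the picture the nose and barrel sit within a few mm of the prediction, with the apparent barrel about 5% small. The label is hidden by the arm in the top view. I'll hold longer here, then hold again 4 mm higher along the tool to cover that uncertainty.

Call:
{"api": "apply_moves", "payload": {
  "series": [
    [[0,0,0,0,0,0],[0,0,0,0,0,0],[0,0,0,0,0,0],[0,0,0,0,0,0],[0,0,0,0,0,0]]
  ]
}}

```text
clock: 19.52
eef_pos: [484.5, 252.8, 127.1]
tool_rot: [-3.141, 0.437, 0.301]
force: [-0.3, 0.3, -2.9]
width: 27.8
```

Call:
{"api": "apply_moves", "payload": {
  "series": [
    [[0,0,0,0,0,0],[0,0,0,0,0,0],[0,0,0,0,0,0],[0,0,0,0,0,0],[0,0,0,0,0,0]]
  ]
}}

```text
clock: 20.15
eef_pos: [484.5, 252.9, 127.2]
tool_rot: [-3.141, 0.437, 0.301]
force: [0.5, 0.3, -2.1]
width: 28.2
```

Call:
{"api": "apply_moves", "payload": {
  "series": [
    [[0,0,-0.04,0,0,0],[0,0,-0.04,0,0,0],[0,0,0,0,0,0],[0,0,0,0,0,0],[0,0,0,0,0,0]]
  ]
}}

```text
clock: 20.78
eef_pos: [486.1, 253.3, 130.7]
tool_rot: [-3.141, 0.437, 0.301]
force: [0.7, -0.2, -2.6]
width: 28.5
```

Call:
{"api": "apply_moves", "payload": {
  "series": [
    [[0,0,0,0,0,0],[0,0,0,0,0,0],[0,0,0,0,0,0],[0,0,0,0,0,0],[0,0,0,0,0,0]]
  ]
}}

```text
clock: 21.4
eef_pos: [486.1, 253.3, 130.8]
tool_rot: [-3.141, 0.437, 0.301]
force: [-0.1, 0.3, -1.8]
width: 28.3
```

Call:
{"api": "apply_moves", "payload": {
  "series": [
    [[0,0,0,0,0,0],[0,0,0,0,0,0],[0,0,0,0,0,0],[0,0,0,0,0,0],[0,0,0,0,0,0]]
  ]
}}

```text
clock: 22.02
eef_pos: [486.1, 253.3, 130.8]
tool_rot: [-3.141, 0.437, 0.301]
force: [-0.9, 0.2, -1.8]
width: 28.1
```

```bash
python3 -c "
from h import *
s=aim(150); s=plan(*s,5)
s=plan(np.array([465,200,190]),down(.2),10,start=s)
s=plan(np.array([485,-75,120]),down(-.06),10,start=s)
s=plan(np.array([485,-75,25]),down(-.06),5,start=s)"
```

```text
[[[-0.25, 0.0, 0.02, 0.0, 0.0, 0.0], [-0.25, 0.0, 0.01, 0.0, 0.0, 0.0], [-0.24, 0.0, 0.02, 0.0, 0.0, 0.0], [-0.25, 0.0, 0.01, 0.0, 0.0, 0.0], [-0.24, 0.01, 0.02, 0.0, 0.0, 0.01]]]
max 0.25 end [431.45 235.86 153.15] [3.14 0.44 0.3 ]
[[[0.01, 0.09, -0.08, 0.02, 0.42, 0.09], [0.01, 0.09, -0.09, 0.02, 0.42, 0.09], [0.02, 0.09, -0.08, 0.02, 0.42, 0.09], [0.02, 0.09, -0.08, 0.02, 0.42, 0.1], [0.03, 0.09, -0.08, 0.02, 0.41, 0.09]]]
[[[0.03, 0.08, -0.08, 0.02, 0.42, 0.1], [0.03, 0.08, -0.08, 0.02, 0.41, 0.09], [0.04, 0.09, -0.08, 0.02, 0.42, 0.1], [0.04, 0.08, -0.08, 0.02, 0.41, 0.09], [0.05, 0.09, -0.08, 0.03, 0.42, 0.1]]]
max 0.42 end [464.95 199.78 189.78] [-3.14 -0.    0.2 ]
[[[-0.07, 0.55, 0.14, 0.0, 0.0, 0.25], [-0.06, 0.55, 0.14, 0.0, 0.0, 0.25], [-0.04, 0.55, 0.14, 0.0, 0.0, 0.25], [-0.03, 0.55, 0.14, 0.0, 0.0, 0.25], [-0.01, 0.55, 0.14, 0.0, 0.0, 0.25]]]
[[[0.0, 0.55, 0.14, 0.0, 0.0, 0.25], [0.02, 0.55, 0.14, 0.0, 0.0, 0.25], [0.03, 0.55, 0.14, 0.0, 0.0, 0.24], [0.05, 0.55, 0.14, 0.0, 0.0, 0.25], [0.06, 0.54, 0.13, 0.0, 0.0, 0.24]]]
max 0.55 end [485.17 -74.79 120.17] [-3.14 -0.   -0.06]
[[[0.0, 0.0, 0.38, 0.0, 0.0, 0.0], [0.0, 0.0, 0.38, 0.0, 0.0, 0.0], [0.0, 0.0, 0.38, 0.0, 0.0, 0.0], [0.0, 0.0, 0.38, 0.0, 0.0, 0.0], [0.0, 0.01, 0.38, 0.0, 0.0, 0.0]]]
max 0.38 end [485.18 -75.25  25.17] [-3.14 -0.   -0.06]
```

Call:
{"api": "apply_moves", "payload": {
  "series": [
    [[-0.25,0,0.02,0,0,0],[-0.25,0,0.01,0,0,0],[-0.24,0,0.02,0,0,0],[-0.25,0,0.01,0,0,0],[-0.24,0,0.02,0,0,0]]
  ]
}}

```text
clock: 22.65
eef_pos: [430.5, 236.1, 153.7]
tool_rot: [-3.141, 0.436, 0.301]
force: [0.7, -0.1, -1.7]
width: 28.2
```

Call:
{"api": "apply_moves", "payload": {
  "series": [
    [[0.01,0.09,-0.08,0.02,0.42,0.09],[0.01,0.09,-0.09,0.02,0.42,0.09],[0.02,0.09,-0.08,0.02,0.42,0.09],[0.02,0.09,-0.08,0.02,0.42,0.1],[0.03,0.09,-0.08,0.02,0.41,0.09]]
  ]
}}

```text
clock: 23.28
eef_pos: [447.8, 217.6, 171.4]
tool_rot: [3.136, 0.216, 0.25]
force: [0.7, 0.1, -2.6]
width: 28.7
```

Call:
{"api": "apply_moves", "payload": {
  "series": [
    [[0.03,0.08,-0.08,0.02,0.42,0.1],[0.03,0.08,-0.08,0.02,0.41,0.09],[0.04,0.09,-0.08,0.02,0.42,0.1],[0.04,0.08,-0.08,0.02,0.41,0.09],[0.05,0.09,-0.08,0.03,0.42,0.1]]
  ]
}}

```text
clock: 23.9
eef_pos: [464.0, 199.9, 190.1]
tool_rot: [-3.141, -0.001, 0.201]
force: [-0.3, -0.8, -2.9]
width: 28.3
```

Call:
{"api": "apply_moves", "payload": {
  "series": [
    [[-0.07,0.55,0.14,0,0,0.25],[-0.06,0.55,0.14,0,0,0.25],[-0.04,0.55,0.14,0,0,0.25],[-0.03,0.55,0.14,0,0,0.25],[-0.01,0.55,0.14,0,0,0.25]]
  ]
}}

```text
clock: 24.52
eef_pos: [474.0, 61.9, 154.7]
tool_rot: [-3.14, 0.0, 0.069]
force: [0.7, 0.4, -3.2]
width: 28.3
```

Call:
{"api": "apply_moves", "payload": {
  "series": [
    [[0,0.55,0.14,0,0,0.25],[0.02,0.55,0.14,0,0,0.25],[0.03,0.55,0.14,0,0,0.24],[0.05,0.55,0.14,0,0,0.25],[0.06,0.54,0.13,0,0,0.24]]
  ]
}}

```text
clock: 25.15
eef_pos: [484.6, -74.9, 120.1]
tool_rot: [-3.14, 0.0, -0.06]
force: [-0.6, -0.0, -2.9]
width: 28.4
```

```bash
python3 -c "
from h import *
s=plan(np.array([485,-75,22]),down(-.06),5)"
```

```text
[[[0.0, 0.0, 0.39, 0.0, 0.0, 0.0], [0.0, 0.0, 0.39, 0.0, 0.0, 0.0], [0.0, 0.0, 0.39, 0.0, 0.0, 0.0], [0.0, 0.0, 0.4, -0.01, 0.0, 0.0], [0.01, 0.0, 0.39, 0.0, 0.0, 0.0]]]
max 0.4 end [485.12 -74.82  22.09] [-3.14  0.   -0.06]
```

Call:
{"api": "apply_moves", "payload": {
  "series": [
    [[0,0,0.6,0,0,0],[0,0,0.5,0,0,0],[0,0,0.4,0,0,0],[0,0,0.3,0,0,0],[0,0,0.2,0,0,0]]
  ]
}}

```text
clock: 25.78
eef_pos: [485.1, -74.1, 19.6]
tool_rot: [-3.141, 0.0, -0.059]
force: [0.9, -0.1, -3.1]
width: 28.6
```

Call:
{"api": "apply_moves", "payload": {
  "series": [
    [[0,0,0.08,0,0,0],[0,0,0.06,0,0,0],[0,0,0.04,0,0,0],[0,0,0.02,0,0,0],[0,0,0,0,0,0]]
  ]
}}

```text
clock: 26.4
eef_pos: [485.4, -74.1, 10.2]
tool_rot: [-3.141, -0.0, -0.059]
force: [-0.2, 0.2, -2.0]
width: 28.2
```

Call:
{"api": "apply_moves", "payload": {
  "series": [
    [[0,0,0.02,0,0,0],[0,0,0.01,0,0,0],[0,0,0,0,0,0],[0,0,0,0,0,0],[0,0,0,0,0,0]]
  ]
}}

```text
clock: 27.02
eef_pos: [485.4, -74.3, 8.9]
tool_rot: [-3.141, -0.001, -0.059]
force: [-3.4, -0.2, 5.8]
width: 28.6
```

Contact at z 8.9, the same height as the grasp. I'll release and retreat straight up.

Call:
{"api": "apply_moves", "payload": {
  "series": [
    [[0,0,0,0,0,0],[0,0,0,0,0,0],[0,0,0,0,0,0],[0,0,0,0,0,0],[0,0,0,0,0,0]]
  ],
  "claw": 1
}}

```text
clock: 27.65
eef_pos: [485.4, -74.2, 8.5]
tool_rot: [-3.141, -0.0, -0.059]
force: [0.2, -0.0, -0.2]
width: 85.2
```

Call:
{"api": "apply_moves", "payload": {
  "series": [
    [[0,0,-0.2,0,0,0],[0,0,-0.5,0,0,0],[0,0,-0.9,0,0,0],[0,0,-0.9,0,0,0],[0,0,-0.9,0,0,0]]
  ]
}}

```text
clock: 28.28
eef_pos: [485.0, -74.2, 180.7]
tool_rot: [-3.141, -0.001, -0.059]
force: [1.3, 0.4, -0.6]
width: 85.1
```

Call:
{"api": "apply_moves", "payload": {
  "series": [
    [[0,0,-0.3,0,0,0],[0,0,0,0,0,0],[0,0,0,0,0,0],[0,0,0,0,0,0],[0,0,0,0,0,0]]
  ]
}}

```text
clock: 28.9
eef_pos: [484.8, -74.4, 192.6]
tool_rot: [-3.141, 0.002, -0.059]
force: [0.3, -0.5, -0.3]
width: 85.4
```

Run:
```python
from h import *
cv2.imwrite("pics/end_w.png",viewer.get_image("wrist")); a=viewer.get_image("wrist"); b=viewer.get_image("scene")
cv2.imwrite("pics/end.png",np.hstack([cv2.resize(a,(400,300)),cv2.resize(b[140:350,100:500],(400,300))]))
```

```text
(no output)
```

View pics/end.png

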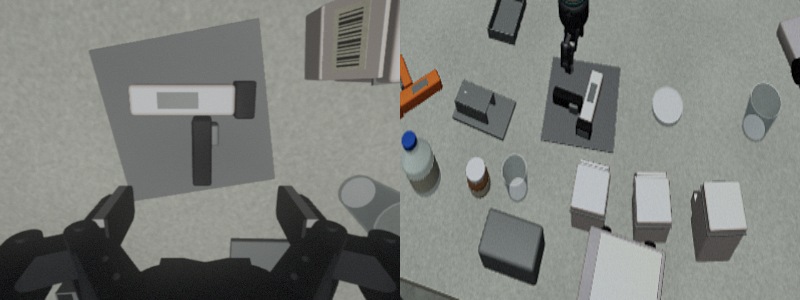

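The scanner lies flat on the mat with its barrel at left-panel px (190,100) and handle at (202,150). The trigger looks out, the gripper is clear, and the boxes and beakers stand where they were. Handing in.

```bash
python3 -c "
from cell import ctrl
print(ctrl.finish_job())"
```

```text
the job is handed in; nothing more can be done
None
```

I handed the job in at about 29 s of the 58 s allowed. No verdict is reported, so the reading of the label rests on my own checks.

**What I did:** I pulled the scanner out of the dock by its tail, laid it on the mat and let go. I then took it by the handle with the trigger squeezed. I aimed it at the tall box's label from about 88 mm and held it still for about 2.5 s, then for about 1 s more, 4 mm higher. Finally I laid it flat on the mat, released it and raised the gripper clear.

**Last checks:**
- **Aim:** computed from the arm's pose and the camera fits, the label was within 0.5 mm of the line of sight and square within 0.001 rad. No picture confirmed it, because the label was out of the wrist view and hidden by the arm from above.
- **Trigger:** I judged it from the finger opening only: 28.3 mm, against about 31 mm expected with the trigger in and 36 mm with it out.
- **End state:** the last picture shows the scanner flat on the mat with the trigger out and nothing touching it. The boxes and beakers look unmoved.

**Disagreements:**
- **Label position:** the top camera put the label about 7 mm from where the wrist camera did. I aimed close to the wrist camera's value.
- **Barrel size:** the held barrel looked about 5% smaller than predicted. I added the second, higher hold to cover that.

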